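# Open the tool case by its pop-out T-handle

## Robot

A 6-joint arm with a two-finger parallel gripper is mounted at the origin on the work surface. World frame = base frame: x ahead of the robot, y to its left, z up, the work surface at z = 0. Lengths are in mm, angles in degrees, forces in N, time in s.
With the tool pointing down it reaches from about 300 to 850 mm from the base axis. Payload 4.2 kg.
Tool frame: the origin (TCP) lies on the centre line of the jaws, within the pads' length; the fingertips stand 11 mm ahead of it and the grasp point (between the pads) lies 8 mm behind it; z points along the fingers, y is the line along which they close (so a half turn about z gives the same grasp; the last joint's range is limited). The gripper opens to 91 mm and grips with 3 to 60 N. Pads are 32 mm wide; open, the fingers measure 118 mm over their backs; the gripper's body (76 mm by 178 mm) begins 60 mm behind the grasp point.
Start: joints at [-72.365, 18.312, 89.639, -0, 72.044, -1.146], TCP at [185.131, -544.399, 204.276] pointing down, gripper open.
Joint ranges: [-177.97, 177.97], [-48.28, 115.42], [12.27, 149.76], [-77.06, 257.06], [2.81, 150.46], [-146.56, 146.56]. Speed limits (degrees/s): [147.25, 147.25, 180, 180, 180, 180].

## Interface

Orientations are given as [roll, pitch, yaw] about the fixed x, y, z axes, in that order (R = Rz(yaw) Ry(pitch) Rx(roll)).
In Python, from workcell import env, grab_frame, camera_model, models gives the robot as it stands.
- The arm moves only by the shell command python3 -m crank 'ROWS' [FORCE]. ROWS is text: rows parted by semicolons, each of 7 numbers parted by spaces: the closure, from -1 (fully open) to 1 (shut), so that 0 is half open, then the shift along the tool's x, y, z in mm, then the turn, a rotation vector about the tool's x, y, z in degrees. A call has 1 to 10 rows; each row shifts and turns the commanded pose from where the row before left it, along the tool's axes as they then stand; what a row does not reach is not made up. A row lasts 1/8 s, in which the tool goes at most 62.5 mm and 10.7 degrees, less where a joint would pass 70% of its speed; a pose out of reach is approached as far as the arm can. A call is refused whole if a number of a shift passes 62.5 or a number of a turn 10.7, either way. A call with a gripper value outside its range is refused whole. The fingers move at their own pace and stop on an object; FORCE is the grip in N (left out, the last holds). Time passes only in rows, so rows that do not move let the fingers close. It gives the time, the measured TCP pose, the force, the opening and the grip force at its end, in the units of the state.
- env.state(): the state, without advancing time (a new reading comes with each control period).
- grab_frame(name): name is "scene" or "side" or "wrist"; returns the picture (400x640x3 uint8, blue, green, red); there is no depth.
- camera_model(name): a dict with "K" (3x3 intrinsics, pixels), "R" (3x3) and "t" (3): a world point X has camera coordinates R X + t; the wrist camera has in their place "mount" (4x4, takes a point from camera to tool coordinates, whose origin is the TCP and whose axes are the flange's). Camera axes: x right, y down, z forward; pixel columns grow to the right and rows downward; lengths in mm; the calibration is good to about 2 mm. A picture is of the moment at which its call begins: read the wrist's pose just before it. camera_model takes no time and is no camera call.
- env.job_done(): hands the job in; it is judged then, once.
Trained networks look in the newest picture that a camera, given by its name, has taken for a name from the list of things; names that differ only in an ending like _2 or _b are one class to them, and where a whole thing is asked for, a point or a joint stands for the part that bears it (a point fixed in the world has none). Each returns a list of dicts, best first, with "p" (0 to 1); they miss things now and then, are a little off and sometimes report something else, mostly with a low value. They report only what shows in the picture. A call takes as long as a camera call.
- models.search_frame(name, camera): "point" ([x, y, z] in mm, in world coordinates, good to about 4 mm: the middle of the surface that is visible of it).
The state is a dict: "time_s": time; "qpos": joint angles; "qvel": joint speeds; "effort": joint torques, N m; "ee_pos": TCP position; "ee_rot": TCP orientation; "force": force on the tool from outside, world axes, zero at the start; "torque": the same for the moment, N m; "gripper_width": finger opening in mm; "gripper_force": force on a finger pad.
Only numpy, scipy, OpenCV 4.12 (cv2) and the standard library are available. Lean on these libraries where they do the work, as an engineer would, in place of code of your own. Each camera call takes 0.05 s, during which the arm holds its last target. There are 200 camera calls.

## Task

Open the green tool case: press the yellow release button so that the red T-handle pops out, turn the handle anticlockwise (seen from above) by feel until it unlatches, just before its hard stop, then let go and get clear so that the lid rises all the way on its gas spring. Press and turn gently: the button takes no more than 20 N and the handle no more than 1.3 N m, and where the turn unlatches and stops differs every time. Leave everything else on the bench where it is.

Things in the scene. Friction and masses are not known exactly. Their poses are not given: they have to be found in the camera images.
- case: Dark green rigid tool case, 240 (x) by 320 (y) mm, fixed on the bench, lid shut. Origin: centre of its underside. The lid covers all of it; its flat top is 130 mm, its seam 85 mm above the bench. The lid's hinge runs along the +x side (away from the robot), the front is -x. Button and T-handle are let into the lid's top at case x = -55 mm, y = 88 and 0 mm.
- button: Yellow release button in the lid, 22 mm across. Origin: centre of its top, 7 mm proud of the lid. It presses straight down 6 mm on a spring (2 N at first, 5 N at the bottom, plus 1 to 4 N of catch friction until the handle is free), then meets a hard stop; it frees the handle in the second half of its travel and springs back when let go. Damaged by more than 20 N.
- handle_grip (a point): Centre of the red T-handle's cross-bar: 90 mm along this point's y, 16 wide, 16 high, on a 14 mm stem along z; turns and rises with the bar. At first flush in a 28 by 109 mm pocket (this point 8 mm below the lid's top), too tight for fingers, 88 mm from the button. Popped out, this point is 22 mm and the bar's underside 14 mm above the lid.
- handle (a joint): Rise of the T-handle, m: 0 flush and caught in its pocket, 0.030 fully out. Once freed, a spring pops it up (5.5 N at first, 4 N when out) and keeps it out; it can be pushed down against that spring.
- spindle (a joint): Turn of the latch spindle about the handle's stem, rad: 0 latched, growing anticlockwise from above. Stiff all the way (0.4 to 0.6 N m). The latch tongue comes clear 0.14 rad before a hard stop; the stop lies anywhere between 0.95 and 1.45 rad, differs every time and cannot be seen. The bar can be turned only when popped out.
- windup (a joint): Elastic twist of the handle on its spindle, rad: torque on the handle divided by 12 N m/rad, positive when driven anticlockwise. About 0.03 to 0.05 while turning, rising once the stop is met; damaged beyond 0.11 either way (1.3 N m). The bar's angle is spindle + windup.
- lid (a joint): Opening of the lid, rad: 0 shut, 0.6 fully up. A soft gas spring lifts it by itself (in about 4 s) once the latch tongue is clear and nothing holds the handle; while latched it gives less than 0.02 rad.
- lid_front (a point): Middle of the top edge of the lid's front (-x) side: 130 mm above the bench when shut, about 255 mm when the lid is up.
- hammer: loose hammer, bystander; origin at the centre of its underside, or of its length for lying tools; to be left alone.
- tape: loose yellow tape roll, 70 mm across, 20 mm high, bystander; origin at the centre of its underside, or of its length for lying tools; to be left alone.
- glue: loose jar with a blue cap, 56 mm across, 90 mm high, bystander; origin at the centre of its underside, or of its length for lying tools; to be left alone.
- cleaner: loose white bottle, 60 mm across, 130 mm high, bystander; origin at the centre of its underside, or of its length for lying tools; to be left alone.
- brush_cup: loose clear cup, 72 mm across, 80 mm high, bystander; origin at the centre of its underside, or of its length for lying tools; to be left alone.
- driver: loose screwdriver, bystander; origin at the centre of its underside, or of its length for lying tools; to be left alone.
- brush: loose brush, bystander; origin at the centre of its underside, or of its length for lying tools; to be left alone.

How it is judged:
By the outcome, as a careful person would: the job done as asked, in the order asked, and still so for the second after the job is handed in, with the robot touching nothing.
It also fails if it takes over 72 s, if anything falls off the work surface, if the arm or the gripper's body presses on something with over 40 N, if the wrist force passes 120 N, or if a joint passes its speed limit or range.

## Working session

There is one attempt and no reset: what is moved stays moved. The work goes in short steps, Python scripts to look and compute and a shell command to move; the robot and the scene stay as the last step left them, time stands still between calls to the robot, and variables do not carry over. Pictures are saved under pics/ and viewed, at most 11 in all, crops included, and the job is handed in when it is done.

```bash
mkdir -p pics; ls; python3 - <<'E'
from workcell import env, grab_frame, camera_model, models
import cv2
s=env.state(); print({k:s[k] for k in('time_s','ee_pos','ee_rot','force','torque','gripper_width')})
for c in("scene","side"):
    cv2.imwrite(f"pics/{c}0.png",grab_frame(c))
    for n in("button","handle_grip","case"):
        print(c,n,models.search_frame(n,c)[:2])
print(camera_model("wrist"))
E
```

```text
pics
{'time_s': 0.0, 'ee_pos': array([ 184.96388478, -543.88055623,  203.38631586]), 'ee_rot': array([-1.79895096e+02, -1.85372000e-03,  1.87815760e+01]), 'force': array([ 0.07386531, -0.63715166, -0.27070818]), 'torque': array([-0.00271525, -0.01207955, -0.02917538]), 'gripper_width': 90.95391028736105}
scene button [{'point': [480.8, -22.2, 136.9], 'p': 0.48}]
scene handle_grip [{'point': [501.2, -101.1, 133.9], 'p': 0.57}]
scene case [{'point': [610.2, -55.1, 127.9], 'p': 0.8}, {'point': [571.7, 159.7, 67.3], 'p': 0.62}]
side button [{'point': [470.8, -25.4, 140.4], 'p': 0.53}]
side handle_grip [{'point': [494.9, -111.9, 135.1], 'p': 0.57}]
side case [{'point': [545.4, -149.2, 132.9], 'p': 0.89}]
{'K': array([[298.02567584,   0.        , 316.21818076],
       [  0.        , 298.02567584, 195.97708925],
       [  0.        ,   0.        ,   1.        ]]), 'mount': array([[-1.02826369e-04, -9.59495018e-01, -2.81725574e-01,
         8.02389581e+01],
       [ 9.99999744e-01, -2.97976204e-04,  6.49853465e-04,
        -6.09128671e-01],
       [-7.07478679e-04, -2.81725436e-01,  9.59494804e-01,
        -1.80054583e+02],
       [ 0.00000000e+00,  0.00000000e+00,  0.00000000e+00,
         1.00000000e+00]])}
```

View pics/scene0.png

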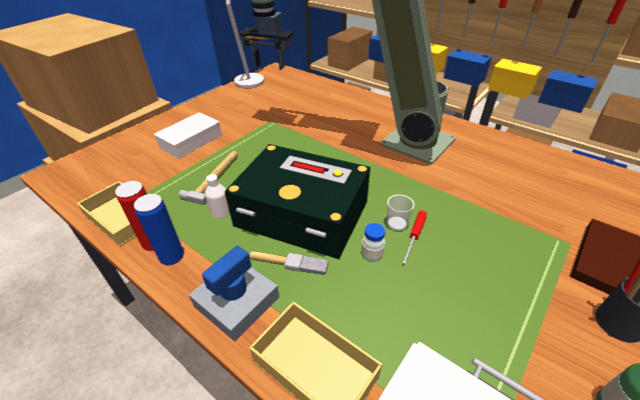

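View pics/side0.png

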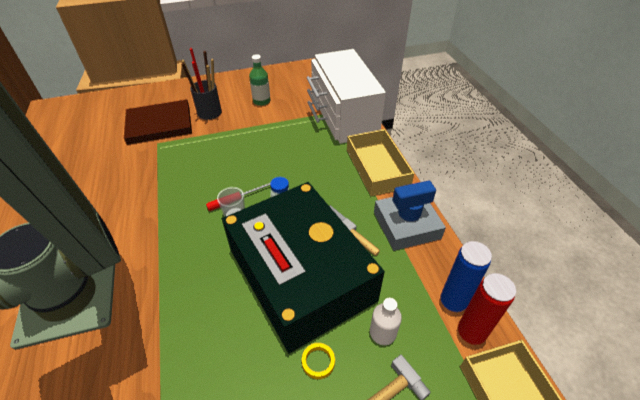

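The scene picture shows the case with its button at about (338,173) and bar at (308,167). In the side picture they are at (259,226) and (276,254). The case is turned somewhat, so I'll triangulate.

```bash
cat > h.py <<'E'
import numpy as np, cv2
from workcell import env, grab_frame, camera_model, models
from scipy.spatial.transform import Rotation as Ro
def cam(name,s=None):
    m=camera_model(name); K=np.array(m["K"])
    if name!="wrist": return K,np.array(m["R"]),np.array(m["t"]).ravel()
    T=np.eye(4);T[:3,:3]=Ro.from_euler('xyz',s["ee_rot"],degrees=True).as_matrix();T[:3,3]=s["ee_pos"]
    W=np.linalg.inv(T@np.array(m["mount"])); return K,W[:3,:3],W[:3,3]
def back(c,uv,z):
    K,R,t=c; d=R.T@np.linalg.solve(K,[*uv,1]); o=-R.T@t
    return o+d*(z-o[2])/d[2]
def blob(img,kind,box=None):
    h=cv2.cvtColor(img,cv2.COLOR_BGR2HSV)
    m=cv2.inRange(h,(24,150,90),(34,255,255)) if kind=='y' else cv2.inRange(h,(0,150,90),(6,255,255))|cv2.inRange(h,(174,150,90),(180,255,255))
    if box:
        k=np.zeros_like(m);x0,y0,x1,y1=box;k[y0:y1,x0:x1]=255;m&=k
    n,l,st,ce=cv2.connectedComponentsWithStats(m)
    i=1+np.argmax(st[1:,4]); c=np.argwhere(l==i)[:,::-1].astype(np.float32)
    return ce[i],st[i,4],cv2.minAreaRect(c)
E
python3 - <<'E'
from h import *
for c,by,br in(("scene",(325,163,350,183),(285,155,330,178)),("side",(248,218,270,234),(255,230,300,275))):
    im=cv2.imread(f"pics/{c}0.png");C=cam(c)
    y=blob(im,'y',by);r=blob(im,'r',br)
    b=back(C,y[0],136);h=back(C,r[0],130)
    ends=[back(C,p,130) for p in cv2.boxPoints(r[2])]
    d=b-h;print(c,y[:2],r[:2],b.round(1),h.round(1),np.linalg.norm(d[:2]),np.degrees(np.arctan2(d[1],d[0])))
E
```

```text
scene (array([337.57142857, 172.35714286]), np.int32(28)) (array([308.15646259, 166.93877551]), np.int32(147)) [477.  -21.6 136. ] [ 499.5 -106.3  130. ] 87.62809280997263 104.8848080743555
side (array([258.33333333, 225.27777778]), np.int32(54)) (array([276.31724138, 253.83793103]), np.int32(290)) [475.3 -21.3 136. ] [ 499.1 -107.8  130. ] 89.7212910825426 105.38727323943523
```

Both views agree: the button is at (476,-21.5), the handle at (499,-107) and the case yaw is about 15°. They are 88 mm apart, as specified. I'll go above the button with the fingers closing.

```bash
python3 -m crank '1 44.4 -40 -4 0 0 0;1 44.4 -40 -4 0 0 0;1 44.4 -40 -4 0 0 0;1 44.4 -40 -4 0 0 0;1 44.4 -40 -4 0 0 0;1 44.4 -40 -4 0 0 0;1 44.4 -40 0 0 0 0;1 44.4 -40 0 0 0 0;1 44.4 -40 0 0 0 0;1 44.4 -40 0 0 0 3.7' 20; python3 -m crank '1 0 0 0 0 0 0;1 0 0 0 0 0 0;1 0 0 0 0 0 0'
python3 - <<'E'
from h import *
s=env.state();im=grab_frame("wrist");cv2.imwrite("pics/w1.png",im)
C=cam("wrist",s)
print(s["ee_pos"],s["ee_rot"],s["force"],s["torque"],s["qpos"])
h=cv2.cvtColor(im,cv2.COLOR_BGR2HSV)
for P in([476,-21.5,137],[499,-107,130]):
    K,R,t=C;p=K@(R@np.array(P)+t);print("pred",p[:2]/p[2])
r=blob(im,'r');print(r[:2],back(C,r[0],130),[back(C,p,130).round(1)[:2] for p in cv2.boxPoints(r[2])])
E
```

```text
time_s: 1.65
ee_pos: [477.5, -20.9, 228.5]
ee_rot: [180.0, -0.0, 15.0]
force: [0.6, -0.8, -0.2]
gripper_width: 0.6
gripper_force: 0.0
time_s: 2.02
ee_pos: [476.1, -23.9, 228.3]
ee_rot: [180.0, 0.0, 15.0]
force: [0.7, -0.5, 0.9]
gripper_width: 0.6
gripper_force: 0.0
[476.10607358 -23.87630811 228.29101964] [1.79982884e+02 1.53053152e-02 1.49876467e+01] [ 0.73468551 -0.48879734  0.91875502] [-0.03998369 -0.00919842 -0.0259614 ] [-4.23789991e+00  8.50001034e+00  9.93703473e+01 -2.22749053e-02
  7.21384593e+01  7.07812849e+01]
pred [314.21527043 195.98072295]
pred [405.38237072 193.81031737]
(array([404.21176471, 193.43636364]), np.int32(1870)) [ 499.06298263 -105.77284702  130.        ] [array([496.2, -58.7]), array([ 519.9, -147. ]), array([ 502. , -154.4]), array([477.9, -64.4])]
```

View pics/w1.png

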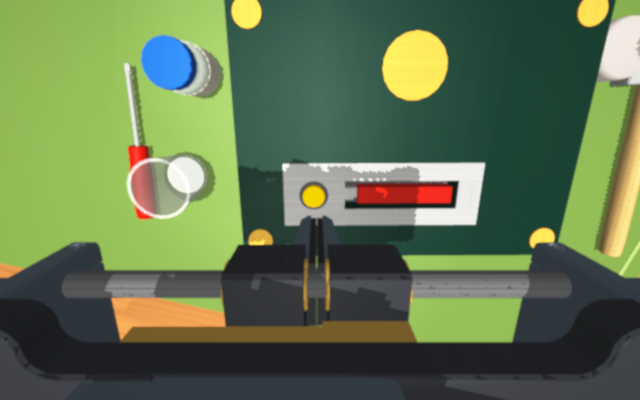

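The wrist view has the button at (314,196), exactly where predicted, and the bar at (404,193). I'll centre on the button and come down.

```bash
python3 -m crank '1 0.6 -2.3 25 0 0 0;1 0 0 25 0 0 0;1 0 0 18 0 0 0;1 0 0 6 0 0 0;1 0 0 0 0 0 0;1 0 0 0 0 0 0'; python3 -m crank '1 0 0 2 0 0 0;1 0 0 2 0 0 0;1 0 0 1 0 0 0;1 0 0 0 0 0 0'; python3 -m crank '1 0 0 1 0 0 0;1 0 0 1 0 0 0;1 0 0 0 0 0 0'
```

```text
time_s: 2.82
ee_pos: [477.3, -20.7, 155.1]
ee_rot: [180.0, -0.1, 15.0]
force: [0.8, -0.1, -0.2]
gripper_width: 0.6
gripper_force: 0.0
time_s: 3.32
ee_pos: [476.6, -20.3, 149.1]
ee_rot: [180.0, 0.0, 15.1]
force: [0.0, -0.5, 0.3]
gripper_width: 0.5
gripper_force: 0.0
time_s: 3.7
ee_pos: [476.6, -20.4, 147.1]
ee_rot: [180.0, 0.0, 15.1]
force: [-0.5, 0.5, -0.2]
gripper_width: 0.5
gripper_force: 0.0
```

```bash
python3 -m crank '1 0 0 1 0 0 0;1 0 0 0 0 0 0'|sed -n '2p;4p'; python3 -m crank '1 0 0 1 0 0 0;1 0 0 0 0 0 0'|sed -n '2p;4p';python3 -m crank '1 0 0 1 0 0 0;1 0 0 0 0 0 0'|sed -n '2p;4p'
```

```text
ee_pos: [476.6, -20.4, 146.1]
force: [0.7, -0.2, -0.3]
ee_pos: [476.6, -20.4, 145.2]
force: [-0.8, -0.7, -0.1]
ee_pos: [476.6, -20.4, 144.1]
force: [-0.1, -0.3, 0.3]
```

```bash
python3 -m crank '1 0 0 0.7 0 0 0;1 0 0 0 0 0 0'|sed -n '2p;4p'; python3 -m crank '1 0 0 0.7 0 0 0;1 0 0 0 0 0 0'|sed -n '2p;4p'
python3 - <<'E'
from h import *
im=grab_frame("side");cv2.imwrite("pics/s2.png",cv2.resize(im[140:320,170:400],None,fx=3,fy=3,interpolation=cv2.INTER_CUBIC))
E
```

```text
ee_pos: [476.6, -20.4, 143.5]
force: [0.6, -0.3, 0.5]
ee_pos: [476.6, -20.4, 142.8]
force: [0.1, -0.3, 0.4]
```

View pics/s2.png

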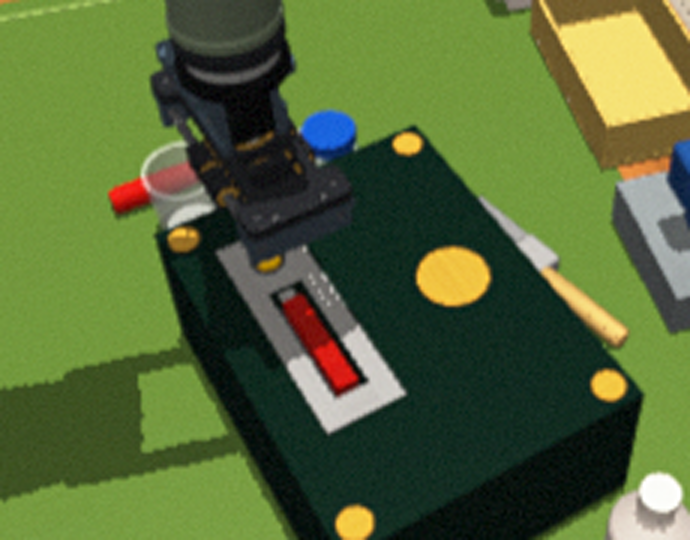

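The side view has the fingertips just over the button at crop (268,262), with the bar still flush. I'll keep stepping down.

```bash
python3 -m crank '1 0 0 0.7 0 0 0;1 0 0 0 0 0 0'|sed -n '2p;4p'; python3 -m crank '1 0 0 0.7 0 0 0;1 0 0 0 0 0 0'|sed -n '2p;4p'
```

```text
ee_pos: [476.6, -20.4, 142.1]
force: [0.2, -0.4, 0.8]
ee_pos: [476.7, -20.4, 141.4]
force: [1.0, -1.4, -0.3]
```

```bash
python3 -m crank '1 0 0 0.7 0 0 0;1 0 0 0 0 0 0'|sed -n '2p;4p'; python3 -m crank '1 0 0 0.7 0 0 0;1 0 0 0 0 0 0'|sed -n '2p;4p'
```

```text
ee_pos: [476.6, -20.4, 140.7]
force: [1.1, 0.5, -0.9]
ee_pos: [476.6, -20.4, 140.0]
force: [0.0, 0.3, -0.5]
```

```bash
python3 - <<'E'
from h import *
s=env.state();w=grab_frame("wrist");d=grab_frame("side")
c=cam("side")
def pr(C,P):
    K,R,t=C;p=K@(R@np.array(P,float)+t);return p[:2]/p[2]
x,y,z=s["ee_pos"]
print("tip side",pr(c,[x,y,z-11]),"button", pr(c,[476,-21.5,137]),pr(c,[476,-21.5,130]))
print("tip wrist",pr(cam("wrist",s),[x,y,z-11]))
print(s["force"],s["torque"],s["effort"])
a=cv2.resize(d[190:265,210:310],None,fx=4,fy=4,interpolation=cv2.INTER_CUBIC)
b=cv2.resize(w[150:225,260:360],None,fx=4,fy=4,interpolation=cv2.INTER_CUBIC)
cv2.imwrite("pics/c3.png",np.hstack([a,b]))
E
```

```text
tip side [259.17965969 226.77651399] button [258.59773692 224.99596312] [258.94434994 226.90882024]
tip wrist [316.94573563 229.45977961]
[ 0.01832685  0.28379555 -0.4692777 ] [-0.00904976  0.02304356  0.03174916] [-5.38744916e-04 -3.33851302e+01 -2.08192742e+01  5.07008890e-02
 -6.51051686e-02  1.75653224e-05]
```

View pics/c3.png

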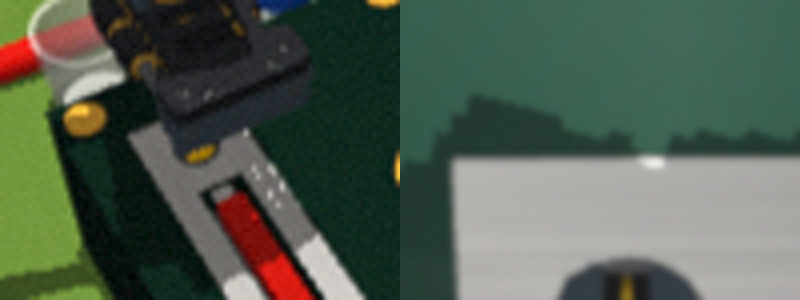

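No contact force yet, and the tip and button overlap in both views. The height has a small bias, so I'll continue in fine steps.

```bash
python3 -m crank '1 0 0 0.7 0 0 0;1 0 0 0 0 0 0'|sed -n '2p;4p'; python3 -m crank '1 0 0 0.7 0 0 0;1 0 0 0 0 0 0'|sed -n '2p;4p'
```

```text
ee_pos: [476.6, -20.4, 139.3]
force: [-0.6, 0.9, 0.1]
ee_pos: [476.7, -20.4, 138.6]
force: [-0.2, 0.0, 1.0]
```

```bash
python3 -m crank '1 0 0 0.7 0 0 0;1 0 0 0 0 0 0'|sed -n '2p;4p'; python3 -m crank '1 0 0 0.7 0 0 0;1 0 0 0 0 0 0'|sed -n '2p;4p'
```

```text
ee_pos: [476.6, -20.4, 137.9]
force: [0.8, -0.3, 0.1]
ee_pos: [476.6, -20.4, 137.2]
force: [0.7, -0.6, 0.6]
```

```bash
python3 - <<'E'
from h import *
s=env.state();w=grab_frame("wrist");d=grab_frame("side");e=grab_frame("scene")
def pr(C,P):
    K,R,t=C;p=K@(R@np.array(P,float)+t);return p[:2]/p[2]
x,y,z=s["ee_pos"];print(s["time_s"])
for c in("side","scene"): print(c,"tip",pr(cam(c),[x,y,z-11]),"button", pr(cam(c),[476,-21.5,137]))
f=lambda i,u,v:cv2.resize(i[v:v+60,u:u+80],None,fx=5,fy=5,interpolation=cv2.INTER_CUBIC)
r=blob(w,'r');print(r[:2])
cv2.imwrite("pics/c4.png",np.hstack([f(d,220,190),f(e,298,140)]))
E
```

```text
7.1
side tip [259.31774591 227.52661653] button [258.59773692 224.99596312]
scene tip [337.95236838 175.34758259] button [337.82582183 171.88790503]
(array([446.92360061, 231.22213817]), np.int32(3966))
```

View pics/c4.png

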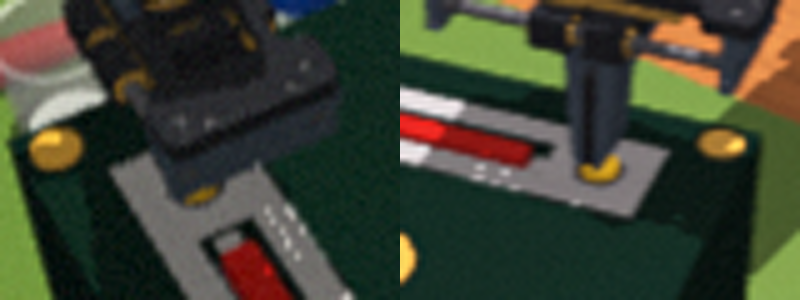

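The scene crop on the right shows the fingertip just at the button, around (595,165), with no pressing yet. The tip stands higher than reported, so I'll continue down.

```bash
python3 -m crank '1 0 0 0.7 0 0 0;1 0 0 0 0 0 0'|sed -n '2p;4p'; python3 -m crank '1 0 0 0.7 0 0 0;1 0 0 0 0 0 0'|sed -n '2p;4p'
```

```text
ee_pos: [476.7, -20.4, 136.5]
force: [0.4, -0.6, -0.5]
ee_pos: [476.6, -20.4, 135.8]
force: [-0.1, 0.4, -0.4]
```

```bash
python3 -m crank '1 0 0 0.7 0 0 0;1 0 0 0 0 0 0'|sed -n '2p;4p'; python3 -m crank '1 0 0 0.7 0 0 0;1 0 0 0 0 0 0'|sed -n '2p;4p'
```

```text
ee_pos: [476.6, -20.4, 135.1]
force: [-0.1, -0.7, -0.3]
ee_pos: [476.6, -20.4, 134.4]
force: [0.0, 0.2, 0.1]
```

```bash
python3 -m crank '1 0 0 0.7 0 0 0;1 0 0 0 0 0 0'|sed -n '2p;4p'; python3 -m crank '1 0 0 0.7 0 0 0;1 0 0 0 0 0 0'|sed -n '2p;4p'
```

```text
ee_pos: [476.6, -20.4, 133.7]
force: [-0.1, 0.5, 0.9]
ee_pos: [476.7, -20.4, 133.0]
force: [0.8, 0.4, -0.2]
```

```bash
python3 -m crank '1 0 0 0.7 0 0 0;1 0 0 0 0 0 0'|sed -n '2p;4p'; python3 -c "
from h import *
print(env.state()['torque'],models.search_frame('handle_grip','side') if grab_frame('side') is not None else 0, models.search_frame('button','side'))"
```

```text
ee_pos: [476.6, -20.4, 132.3]
force: [-0.7, 0.8, -0.0]
[ 0.00104029 -0.02946991  0.01060588] [] []
```

```bash
python3 - <<'E'
from h import *
def tri(a,b,A,B):
    P=[c[0]@np.c_[c[1],c[2]] for c in(A,B)]
    X=cv2.triangulatePoints(P[0],P[1],np.array(a,float).reshape(2,1),np.array(b,float).reshape(2,1));return (X[:3]/X[3]).ravel().round(1)
A,B=cam("scene"),cam("side")
print("button",tri((337.6,172.4),(258.3,225.3),A,B),"bar",tri((308.2,166.9),(276.3,253.8),A,B))
print("cam pos",-A[1].T@A[2],-B[1].T@B[2])
e=grab_frame("scene");d=grab_frame("side")
f=lambda i,u,v:cv2.resize(i[v:v+60,u:u+80],None,fx=5,fy=5,interpolation=cv2.INTER_CUBIC)
cv2.imwrite("pics/c5.png",np.hstack([f(d,220,190),f(e,298,140)]))
E
```

```text
button [475.7 -21.6 135.6] bar [ 498.9 -107.   129.3]
cam pos [1120.87994068  435.17373087  731.160719  ] [ 450.19611849 -626.48831927  849.41633029]
```

View pics/c5.png

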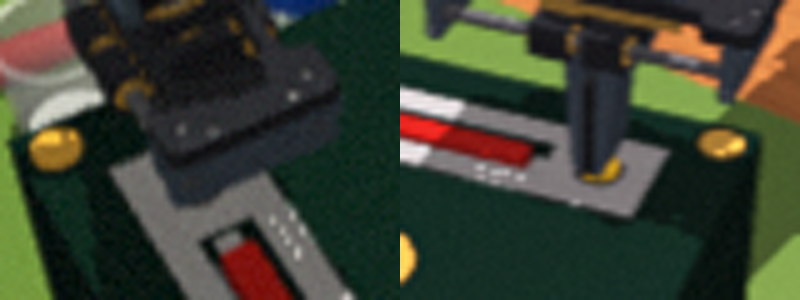

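The tip's front edge now projects onto the button's top plane, so contact is near. With the fingers shut, the tips seem to stand less far ahead than stated. I'll carry on in fine steps.

```bash
python3 -m crank '1 0 0 0.7 0 0 0;1 0 0 0 0 0 0'|sed -n '2p;4p'; python3 -m crank '1 0 0 0.7 0 0 0;1 0 0 0 0 0 0'|sed -n '2p;4p'
```

```text
ee_pos: [476.6, -20.3, 131.6]
force: [0.4, -0.9, -0.1]
ee_pos: [476.6, -20.4, 130.9]
force: [-1.0, -0.7, 0.1]
```

```bash
python3 -m crank '1 0 0 0.7 0 0 0;1 0 0 0 0 0 0'|sed -n '2p;4p'; python3 -m crank '1 0 0 0.7 0 0 0;1 0 0 0 0 0 0'|sed -n '2p;4p'
```

```text
ee_pos: [476.6, -20.4, 130.2]
force: [-1.3, 0.6, -0.6]
ee_pos: [476.7, -20.4, 129.5]
force: [-0.3, -0.1, -0.1]
```

```bash
python3 - <<'E'
from h import *
s=env.state();w=grab_frame("wrist");C=cam("wrist",s);K,R,t=C
pr=lambda P:(lambda p:p[:2]/p[2])(K@(R@np.array(P,float)+t))
r=blob(w,'r');print(r, s["time_s"])
u=np.array([np.cos(np.radians(105.1)),np.sin(np.radians(105.1)),0])
for z in(130,):
    c=np.array([499,-107,z]);print(pr(c),pr(c+45*u),pr(c-45*u), 'plate-case cam h',-R.T@t)
cv2.imwrite("pics/w6.png",w)
E
```

```text
(array([452.88048664, 235.54937977]), np.int32(4192), ((451.5, 236.0), (30.0, 145.0), 90.0)) 10.25
[453.57178797 237.62246415] [384.86892544 237.67053139] [522.25625501 237.57440978] plate-case cam h [553.94710698   1.09650597 309.51699935]
```

View pics/w6.png

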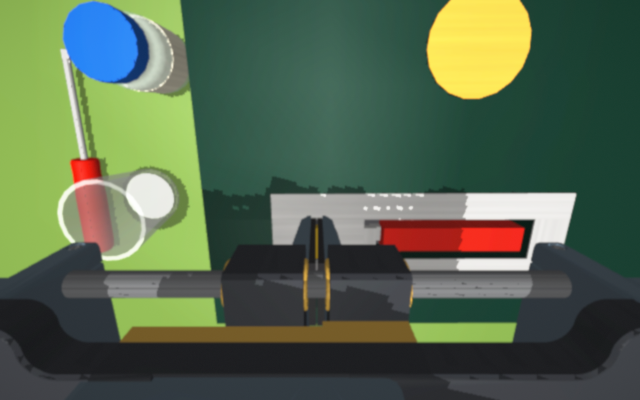

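```bash
python3 - <<'E'
from h import *
from scipy.optimize import fsolve
K,R,t=cam("scene");W=camera_model("wrist");M=np.linalg.inv(W["mount"])
def pr(P):p=K@(R@P+t);return p[:2]/p[2]
for tz,v in((132.3,175.6),(132.3,176.4),(137.2,174.2),(137.2,175)):
    T=Ro.from_euler('xyz',[180,0,15],degrees=True).as_matrix();tc=np.array([476.6,-20.4,tz])
    def f(q):
        p=np.array([q[0],0,q[1]]);c=W["K"]@(M[:3,:3]@p+M[:3,3]);return [c[1]/c[2]-218,pr(tc+T@p)[1]-v]
    q=fsolve(f,[10,5]);print(tz,v,q,"tip z",tz-q[1])
e=grab_frame("scene");cv2.imwrite("pics/c7.png",cv2.resize(e[145:190,300:370],None,fx=10,fy=10,interpolation=cv2.INTER_NEAREST))
E
```

```text
132.3 175.6 [13.55738039 -2.6346498 ] tip z 134.9346497992988
132.3 176.4 [12.17227013  1.05293643] tip z 131.24706357180008
137.2 174.2 [13.45247299 -2.35535427] tip z 139.55535427076214
137.2 175 [12.08003355  1.29849837] tip z 135.90150163180084
```

View pics/c7.png

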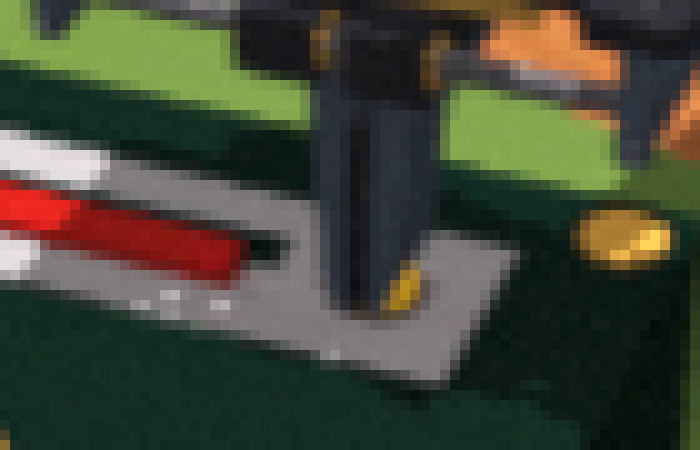

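```bash
python3 -c "
from h import *
s=env.state();print(s['effort'],s['force'],s['time_s'])"; python3 -m crank '1 0 0 0.7 0 0 0;1 0 0 0 0 0 0'|sed -n '2p;4p'; python3 -c "
from h import *
s=env.state();print(s['effort'],s['force'])"; python3 -m crank '1 0 0 0.7 0 0 0;1 0 0 0 0 0 0'|sed -n '2p;4p'; python3 -c "
from h import *
s=env.state();print(s['effort'],s['force'])"
```

```text
[-5.89271749e-04 -3.36121237e+01 -2.04386580e+01  4.98297298e-02
 -6.03702525e-02  1.47204582e-05] [-0.01309423 -0.59610057 -0.52075409] 10.35
ee_pos: [476.6, -20.4, 128.8]
force: [-1.1, -0.4, -0.1]
[-5.53482932e-04 -3.36356127e+01 -2.04240686e+01  4.99321742e-02
 -6.53495360e-02  3.56223075e-05] [-1.11678354 -0.41394639 -0.10950205]
ee_pos: [476.7, -20.4, 128.3]
force: [-0.8, 0.6, 1.4]
[-2.27752680e-03 -3.29351807e+01 -2.00856543e+01  5.39330870e-02
 -1.80227892e-01 -9.12601099e-04] [-0.82977134  0.57896754  1.42565836]
```

There is contact now: the joint torques and force shifted at TCP z = 128.4. I'll press on in half-millimetre steps. The button should feel soft and the lid would feel stiff.

```bash
python3 -m crank '1 0 0 0.5 0 0 0;1 0 0 0 0 0 0'|sed -n '2p;4p';  python3 -c "
from h import *
s=env.state();print(s['effort'][1:3])"; python3 -m crank '1 0 0 0.5 0 0 0;1 0 0 0 0 0 0'|sed -n '2p;4p'; python3 -c "
from h import *
s=env.state();print(s['effort'][1:3])"
```

```text
ee_pos: [476.8, -20.4, 127.9]
force: [-1.3, 0.1, 3.4]
[-31.94876075 -19.70951557]
ee_pos: [476.7, -20.4, 127.3]
force: [-0.9, 0.2, 4.9]
[-31.32983923 -19.43233252]
```

```bash
python3 -m crank '1 0 0 0.5 0 0 0;1 0 0 0 0 0 0'|sed -n '2p;4p'; python3 -m crank '1 0 0 0.7 0 0 0;1 0 0 0 0 0 0'|sed -n '2p;4p'
```

```text
ee_pos: [476.7, -20.4, 126.8]
force: [-0.6, -1.2, 4.9]
ee_pos: [476.7, -20.4, 126.1]
force: [-1.6, 0.3, 6.0]
```

```bash
python3 -m crank '1 0 0 0.7 0 0 0;1 0 0 0 0 0 0'|sed -n '2p;4p'; python3 -m crank '1 0 0 0.7 0 0 0;1 0 0 0 0 0 0'|sed -n '2p;4p'
```

```text
ee_pos: [476.7, -20.4, 125.5]
force: [-1.9, 0.7, 5.8]
ee_pos: [476.7, -20.4, 124.8]
force: [-2.0, -0.7, 5.4]
```

It's soft, so this is the button.

```bash
python3 -m crank '1 0 0 0.6 0 0 0;1 0 0 0 0 0 0'|sed -n '2p;4p'; python3 - <<'E'
from h import *
s=env.state();w=grab_frame("wrist");r=blob(w,'r');print(r,s["time_s"])
E
python3 -m crank '1 0 0 0.6 0 0 0;1 0 0 0 0 0 0'|sed -n '2p;4p'; python3 - <<'E'
from h import *
s=env.state();w=grab_frame("wrist");r=blob(w,'r');print(r,s["time_s"])
E
```

```text
ee_pos: [476.7, -20.4, 123.9]
force: [-0.8, -0.3, 3.1]
(array([466.63699511, 254.87779779]), np.int32(3887), ((463.5, 255.5), (29.0, 145.0), 90.0)) 12.6
ee_pos: [476.7, -20.4, 123.3]
force: [-0.9, 0.4, 3.6]
(array([467.20944342, 255.23423899]), np.int32(3791), ((464.0, 255.5), (29.0, 144.0), 90.0)) 12.9
```

The bar shifted in the wrist image and the catch friction dropped, so the handle has popped. I'll lift off, then turn the tool 90° with the jaws half open on the way to the handle.

```bash
python3 -m crank '1 0 0 -10 0 0 0;1 0 0 -40 0 0 0;0 0 0 -50 0 0 0;0 -0.8 45 -20 0 0 0;0 0 44.4 0 0 0 0;0 0 0 0 0 0 -10;0 0 0 0 0 0 -10;0 0 0 0 0 0 -10;0 0 0 0 0 0 -10;0 0 0 0 0 0 -10'; python3 -m crank '0 0 0 0 0 0 -10;0 0 0 0 0 0 -10;0 0 0 0 0 0 -10;0 0 0 0 0 0 -10;0 0 0 0 0 0 0;0 0 0 0 0 0 0'
python3 - <<'E'
from h import *
s=env.state();w=grab_frame("wrist");C=cam("wrist",s);print(s["ee_pos"],s["ee_rot"],s["qpos"])
cv2.imwrite("pics/w8.png",w)
r=blob(w,'r');print(r)
g=[back(C,p,160)[:2] for p in cv2.boxPoints(r[2])];print(np.round(g,1),back(C,r[0],160))
q=np.array(g);e=[np.linalg.norm(q[i]-q[i-1]) for i in range(4)];i=int(np.argmax(e));d=q[i]-q[i-1];print(e,np.degrees(np.arctan2(d[1],d[0]))%180)
for c,b in(("side",(240,220,310,280)),("scene",(270,140,335,180))):
    f=grab_frame(c);r=blob(f,'r',b);print(c,r[1],back(cam(c),r[0],159))
E
```

```text
time_s: 14.2
ee_pos: [499.0, -106.8, 243.3]
ee_rot: [-180.0, 0.0, 65.4]
force: [-0.9, -0.1, 0.2]
gripper_width: 45.6
gripper_force: 0.0
time_s: 14.95
ee_pos: [499.1, -106.9, 243.3]
ee_rot: [-180.0, -0.0, 104.9]
force: [-0.1, -0.7, 0.4]
gripper_width: 45.5
gripper_force: 0.0
[ 499.11501477 -106.86062228  243.32551054] [-1.79993539e+02 -3.26874579e-03  1.04939558e+02] [-1.33754612e+01  1.11149347e+01  9.38912683e+01 -1.93677664e-04
  7.50010357e+01 -2.83149689e+01]
(array([315.41470952, 193.47466007]), np.int32(1618), ((315.0, 195.0), (94.0, 18.0), 90.0))
[[ 478.6  -63.7]
 [ 493.9  -59.6]
 [ 517.9 -146.7]
 [ 501.1 -151.2]] [ 497.33500159 -101.79041886  160.        ]
[np.float64(90.31570708110999), np.float64(15.833117789297463), np.float64(90.31622924807215), np.float64(17.37537664124269)] 105.35667351882464
side 299 [ 499.17371894 -112.37406171  159.        ]
scene 245 [ 506.5072123  -101.43511484  159.        ]
```

View pics/w8.png

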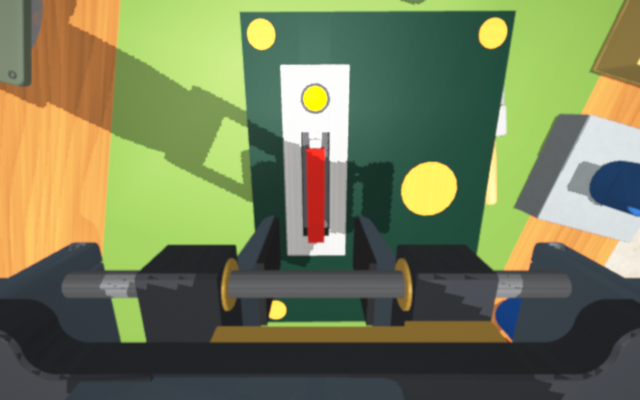

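The wrist view has the bar upright at u≈315, popped out (90 mm long at z = 160, yaw 105.4°) and between the fingertips at u≈275 and 360. Now the descent.

```bash
python3 -m crank '0 0 0 40 0 0 0;0 0 0 35 0 0 0;0 0 0 10 0 0 0;0 0 0 6 0 0 0;0 0 0 4 0 0 0;0 0 0 0 0 0 0;0 0 0 0 0 0 0' | sed -n '1p;2p;4p'; python3 -m crank '0 0 0 2 0 0 0;0 0 0 2 0 0 0;0 0 0 0 0 0 0'| sed -n '2p;4p';python3 -m crank '0 0 0 1.5 0 0 0;0 0 0 1.5 0 0 0;0 0 0 0 0 0 0'| sed -n '2p;4p'
```

```text
time_s: 15.98
ee_pos: [499.6, -107.0, 149.0]
force: [-0.3, -1.2, 0.0]
ee_pos: [499.0, -106.9, 144.1]
force: [0.0, -1.2, -0.2]
ee_pos: [499.1, -106.9, 141.2]
force: [-0.7, 0.2, -0.0]
```

```bash
python3 -m crank '0 0 0 1.5 0 0 0;0 0 0 1.5 0 0 0;0 0 0 0 0 0 0' | sed -n '1p;2p;4p'; python3 -m crank '0 0 0 1.5 0 0 0;0 0 0 1.5 0 0 0;0 0 0 0 0 0 0'| sed -n '2p;4p'
```

```text
time_s: 17.1
ee_pos: [499.0, -106.9, 138.2]
force: [0.0, -0.4, 0.2]
ee_pos: [499.1, -106.9, 135.2]
force: [0.2, -0.2, -0.4]
```

```bash
python3 -m crank '0 0 0 1.5 0 0 0;0 0 0 1.5 0 0 0;0 0 0 0 0 0 0' | sed -n '1p;2p;4p'; python3 -m crank '0 0 0 1.5 0 0 0;0 0 0 1.5 0 0 0;0 0 0 0 0 0 0'| sed -n '2p;4p'
```

```text
time_s: 17.85
ee_pos: [499.1, -106.9, 132.2]
force: [-1.0, -0.1, -0.4]
ee_pos: [499.1, -106.9, 129.2]
force: [-0.1, -0.1, 0.3]
```

The shift is confirmed, so I'll go down to about 126 and close gently.

```bash
python3 -m crank '0 0 0 1.7 0 0 0;0 0 0 1.5 0 0 0;0 0 0 0 0 0 0' | sed -n '1p;2p;4p'; python3 -m crank '0.4 0 0 0 0 0 0;1 0 0 0 0 0 0;1 0 0 0 0 0 0;1 0 0 0 0 0 0;1 0 0 0 0 0 0' 12; python3 -c "
from h import *
s=env.state();print(s['torque'],s['force'],s['ee_rot'])"
```

```text
time_s: 18.6
ee_pos: [499.1, -106.9, 126.0]
force: [-0.3, 0.6, -0.9]
time_s: 19.23
ee_pos: [498.5, -107.0, 126.1]
ee_rot: [-179.9, -0.0, 105.1]
force: [-2.3, -0.9, 1.9]
gripper_width: 15.7
gripper_force: 12.0
[-0.15896166  0.35003976  0.03532104] [-2.30614318 -0.89309481  1.94176713] [-1.79921420e+02 -1.17814145e-03  1.05091413e+02]
```

```bash
cat > t.py <<'E'
from h import *
s=env.state();print(round(s['time_s'],2),s['torque'].round(2),s['force'].round(1),s['ee_rot'].round(2),s['ee_pos'].round(1),round(float(s['gripper_width']),2))
E
python3 -m crank '1 0 0 0 0 0 0;1 0 0 0 0 0 0;1 0 0 0 0 0 -1;1 0 0 0 0 0 -1;1 0 0 0 0 0 -1;1 0 0 0 0 0 -1' 45 >/dev/null; python3 t.py; python3 -m crank '1 0 0 0 0 0 -1.5;1 0 0 0 0 0 -1.5;1 0 0 0 0 0 -1.5;1 0 0 0 0 0 -1.5' >/dev/null; python3 t.py
```

```text
19.98 [-0.34  0.84 -0.51] [-5.2 -1.9  3.2] [-1.7995e+02 -3.0000e-02  1.0909e+02] [ 498.7 -106.9  126. ] 15.64
20.48 [-0.34  0.81 -0.47] [-5.3 -1.1  3.3] [-1.7997e+02 -3.0000e-02  1.1511e+02] [ 498.8 -106.9  126. ] 15.6
```

The torque reads a steady -0.5 N m, as expected for the stiff spindle. I'll keep turning.

```bash
python3 -m crank '1 0 0 0 0 0 -2;1 0 0 0 0 0 -2;1 0 0 0 0 0 -2;1 0 0 0 0 0 -2;1 0 0 0 0 0 -2;1 0 0 0 0 0 -2;1 0 0 0 0 0 -2' >/dev/null; python3 t.py; python3 -m crank '1 0 0 0 0 0 -2;1 0 0 0 0 0 -2;1 0 0 0 0 0 -2;1 0 0 0 0 0 -2;1 0 0 0 0 0 -2;1 0 0 0 0 0 -2;1 0 0 0 0 0 -2' >/dev/null; python3 t.py; python3 -m crank '1 0 0 0 0 0 -2;1 0 0 0 0 0 -2;1 0 0 0 0 0 -2;1 0 0 0 0 0 -2' >/dev/null; python3 t.py
```

```text
21.35 [-0.13  0.83 -0.5 ] [-6.  -2.2  3.3] [-1.8000e+02 -3.0000e-02  1.2919e+02] [ 499.  -106.7  126.1] 15.71
22.23 [ 0.21  0.93 -0.49] [-6.1 -0.1  3.7] [ 1.7999e+02 -2.0000e-02  1.4321e+02] [ 499.1 -106.6  126.1] 16.05
22.73 [ 0.37  0.93 -0.48] [-5.7  0.6  2.8] [ 1.7997e+02 -2.0000e-02  1.5120e+02] [ 499.1 -106.6  126.1] 15.78
```

```bash
python3 -m crank '1 0 0 0 0 0 -2;1 0 0 0 0 0 -2;1 0 0 0 0 0 -2;1 0 0 0 0 0 -2' >/dev/null; python3 t.py; python3 -m crank '1 0 0 0 0 0 -1;1 0 0 0 0 0 -1' |grep xx; python3 t.py
```

```text
23.23 [ 0.58  0.87 -0.33] [-4.7  2.   3.5] [ 1.7996e+02 -1.0000e-02  1.5920e+02] [ 499.2 -106.5  126.1] 15.62
23.48 [ 0.85  1.   -0.37] [-2.9  4.5  4.7] [1.7993e+02 2.0000e-02 1.6113e+02] [ 499.5 -106.3  126.5] 15.73
```

```bash
python3 -m crank '1 0 0 0 0 0 -0.8;1 0 0 0 0 0 -0.7' |grep xx; python3 t.py
```

```text
23.73 [ 0.85  1.04 -0.4 ] [-2.8  4.4  4.7] [1.7993e+02 3.0000e-02 1.6263e+02] [ 499.5 -106.3  126.5] 15.99
```

```bash
python3 -m crank '1 0 0 0 0 0 -0.8;1 0 0 0 0 0 -0.7' |grep xx; python3 t.py
```

```text
23.98 [ 0.87  1.08 -0.47] [-3.6  3.8  5.4] [1.7993e+02 3.0000e-02 1.6413e+02] [ 499.6 -106.3  126.5] 15.4
```

At yaw of about 160 the torque dipped and the hand was nudged up, possibly the tongue clearing. I'll go on in small steps to confirm with the stop.

```bash
python3 -m crank '1 0 0 0 0 0 -0.8;1 0 0 0 0 0 -0.7' |grep xx; python3 t.py
```

```text
24.23 [ 0.81  0.99 -0.4 ] [-3.4  3.8  6.2] [1.7993e+02 3.0000e-02 1.6563e+02] [ 499.5 -106.2  126.5] 15.62
```

```bash
python3 -m crank '1 0 0 0 0 0 -0.7;1 0 0 0 0 0 -0.5' |grep xx; python3 t.py
```

```text
24.48 [ 0.83  1.   -0.47] [-3.3  4.1  4.8] [1.7993e+02 3.0000e-02 1.6682e+02] [ 499.5 -106.2  126.5] 15.46
```

```bash
python3 -m crank '1 0 0 0 0 0 -0.5;1 0 0 0 0 0 -0.5' |grep xx; python3 t.py
```

```text
24.73 [ 0.85  1.05 -0.49] [-2.8  3.8  4.6] [1.7992e+02 3.0000e-02 1.6780e+02] [ 499.5 -106.2  126.5] 15.82
```

```bash
python3 -m crank '1 0 0 0 0 0 -0.5;1 0 0 0 0 0 -0.5' |grep xx; python3 t.py
```

```text
24.98 [ 0.96  1.   -0.68] [-4.   3.5  4.7] [1.7992e+02 3.0000e-02 1.6878e+02] [ 499.5 -106.2  126.5] 15.72
```

```bash
python3 -m crank '1 0 0 0 0 0 -0.5;1 0 0 0 0 0 -0.5' |grep xx; python3 t.py
```

```text
25.23 [ 0.89  1.08 -0.79] [-3.3  3.9  6. ] [1.7991e+02 3.0000e-02 1.6975e+02] [ 499.5 -106.2  126.5] 15.66
```

```bash
python3 -m crank '1 0 0 0 0 0 -0.5;1 0 0 0 0 0 -0.5' |grep xx; python3 t.py
```

```text
25.48 [ 0.9  1.1 -0.9] [-3.9  3.9  5.2] [1.7990e+02 3.0000e-02 1.7072e+02] [ 499.6 -106.1  126.5] 15.68
```

The stop shows at yaw of about 168 (torque 0.49→0.90), and 8° earlier the tongue cleared at about 160, so it is unlatched. I'll ease off, let go and get clear.

```bash
python3 -m crank '1 0 0 0 0 0 1;1 0 0 0 0 0 1;0 0 0 0 0 0 0;0 0 0 0 0 0 0;0 0 0 -10 0 0 0;0 0 0 -50 0 0 0;0 0 0 -60 0 0 0;0 0 0 -60 0 0 0;0 20 0 -55 0 0 0;0 40 0 -20 0 0 0'; python3 t.py; python3 -m crank '0 40 0 0 0 0 0;0 0 0 0 0 0 0;0 0 0 0 0 0 0;0 0 0 0 0 0 0;0 0 0 0 0 0 0;0 0 0 0 0 0 0;0 0 0 0 0 0 0;0 0 0 0 0 0 0;0 0 0 0 0 0 0;0 0 0 0 0 0 0'>/dev/null; python3 -m crank '0 0 0 0 0 0 0;0 0 0 0 0 0 0;0 0 0 0 0 0 0;0 0 0 0 0 0 0;0 0 0 0 0 0 0;0 0 0 0 0 0 0;0 0 0 0 0 0 0;0 0 0 0 0 0 0;0 0 0 0 0 0 0;0 0 0 0 0 0 0'; python3 - <<'E'
from h import *
f=[cv2.resize(grab_frame(c)[100:330,130:450],(400,288)) for c in("side","scene")]
cv2.imwrite("pics/f9.png",np.hstack(f))
for c in("side","scene"): print(models.search_frame("lid_front",c)[:1])
E
```

```text
time_s: 26.72
ee_pos: [441.6, -96.3, 384.5]
ee_rot: [-179.9, 0.4, 168.8]
force: [-0.8, 0.0, 0.1]
gripper_width: 45.3
gripper_force: 0.0
26.73 [ 0.07 -0.14  0.03] [-0.8  0.   0.1] [-179.89    0.4   168.8 ] [441.6 -96.3 384.5] 45.33
time_s: 29.22
ee_pos: [401.1, -87.4, 381.2]
ee_rot: [-180.0, 0.0, 168.8]
force: [-0.1, -0.4, -0.2]
gripper_width: 45.8
gripper_force: 0.0
[{'point': [569.7, -133.5, 214.2], 'p': 0.57}]
[{'point': [597.6, -64.1, 188.5], 'p': 0.76}]
```

View pics/f9.png

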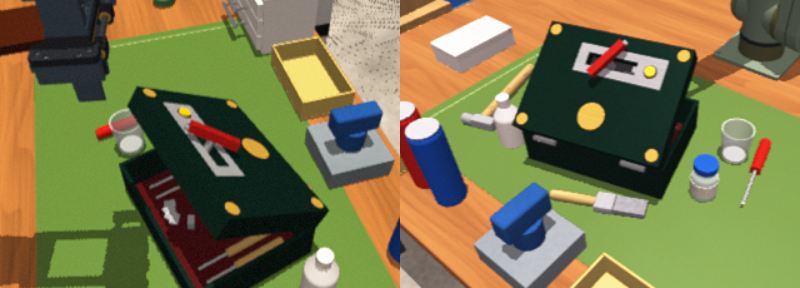

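Both views show the lid rising freely with the handle turned and the bystanders where they were. I'll wait for it to finish and check that it has stopped.

```bash
for i in 1 2 3; do python3 -m crank '0 0 0 0 0 0 0;0 0 0 0 0 0 0;0 0 0 0 0 0 0;0 0 0 0 0 0 0;0 0 0 0 0 0 0;0 0 0 0 0 0 0;0 0 0 0 0 0 0;0 0 0 0 0 0 0;0 0 0 0 0 0 0;0 0 0 0 0 0 0' | sed -n '1p;4p'; python3 - <<'E'
from h import *
f=grab_frame("side");y=blob(f,'y',(250,180,360,260));print(y[:2],blob(f,'r',(240,180,330,270))[0],models.search_frame("lid_front","side")[:1])
E
done
```

```text
time_s: 30.68
force: [-0.8, 0.0, 1.6]
(array([277.44117647, 188.70588235]), np.int32(34)) [301.48222222 208.02888889] [{'point': [569.6, -131.6, 214.5], 'p': 0.77}]
time_s: 32.02
force: [-0.8, 0.2, -0.8]
(array([277.32352941, 188.70588235]), np.int32(34)) [301.51111111 208.02222222] [{'point': [570.5, -133.0, 214.2], 'p': 0.96}]
time_s: 33.38
force: [0.2, -0.0, 0.7]
(array([277.44117647, 188.70588235]), np.int32(34)) [301.51111111 208.02222222] [{'point': [571.1, -131.0, 214.5], 'p': 0.77}]
```

```bash
python3 - <<'E'
from h import *
a=np.radians(15.1);ux=np.array([np.cos(a),np.sin(a)]);uy=np.array([-np.sin(a),np.cos(a)])
o=np.array([499,-107])+55*ux;K,R,t=cam("side")
for th in(0.5,0.55,0.6):
    c,s=np.cos(th),np.sin(th);dx=-175*c+52*s;dz=52*c+175*s
    p=o+(120+dx)*ux+88*uy;q=K@(R@np.array([*p,85+dz])+t);print(th,q[:2]/q[2])
E
```

```text
0.5 [273.57805678 194.44531629]
0.55 [276.00829141 191.34880342]
0.6 [278.58633255 188.29308817]
```

The button sits at (277.4,188.7), which matches a lid angle of 0.6 rad, so the lid is fully up and steady. Handing in.

```bash
python3 -c "
from workcell import env
print(env.job_done())"
```

```text
the job is handed in; nothing more can be done
None
```

The case is open: I pressed the button at about 6 N, turned the handle to its stop at about 0.9 N m, eased back and let go, and the lid is fully up and steady with the arm clear; the job was handed in at about 33 s, verdict not shown.

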